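Pack the washed snack dishes into their tray

ROBOT

A 6-joint arm with a two-finger parallel gripper is mounted at the origin on a cart in front of the work surface, level with it; the furniture and walls round the work are solid. World frame = base frame: x ahead of the robot, y to its left, z up, the work surface at z = 0. Lengths are in m, angles in degrees, forces in N, time in s.
With the tool pointing down it reaches from about 0.4 to 0.925 m from the base axis. Payload 3.4 kg.
Tool frame: the origin (TCP) lies on the centre line of the jaws, within the pads' length; the fingertips stand 22 mm ahead of it and the grasp point (between the pads) lies 3 mm ahead of it; z points along the fingers, y is the direction in which the jaws open and shut (so a half turn about z gives the same grasp; the last joint's range is limited). The gripper opens to 85 mm and grips with 20 to 120 N. Pads are 22 mm wide; open, the fingers measure 114 mm over their backs; the gripper's body (76 mm by 85 mm) begins 54 mm behind the grasp point. The pads swing forward as they close: fully open they stand 13 mm farther back than shut.
Start: joints at [60.59, 17.578, 86.31, -0, 76.112, -4.211], TCP at [0.245, 0.52, 0.221] pointing down, gripper open.
Joint ranges: [-179.03, 179.03], [-60, 130.46], [8.19, 133.38], [-81.62, 261.62], [5.75, 156.47], [-153.77, 153.77]. Speed limits (degrees/s): [147.25, 147.25, 180, 180, 180, 180].

INTERFACE

Orientations are given as a 3x3 rotation matrix whose columns are the frame's x, y, z axes.
In Python, from workcell import env, cams, workorder gives the robot as it stands. The module is installed in compiled form; this text tells all that it offers.
- The arm moves only by the tool step_arm, never from a script. Its argument "targets" is a list of rows, each a list of 5 numbers: the finger opening in m, from 0 to 0.0854, then the shift along the tool's x, y, z in m, then the turn about the tool's z in rad. A call has 1 to 12 rows; each row is the pose to reach, as a shift and turn from the pose commanded when the call began, along the tool's axes at that moment; what a row does not reach only later rows make up. A row lasts 1/8 s, in which the tool goes at most 62.5 mm and 10.7 degrees, less where a joint would pass 70% of its speed; a pose out of reach is approached as far as the arm can. A call with a gripper value outside its range is refused whole. The fingers move at their own pace and stop on an object; "grip_force" is the grip in N (left out, the last holds). Time passes only in rows, so rows that repeat a pose let the fingers close. It gives the time, the measured TCP pose, the force and the opening at its end, in the units of the state.
- env.read_state(): the state, without advancing time (a new reading comes with each control period).
- cams.grab_frame(name): name is "scene" or "top" or "wrist"; returns a dict with "pixels" (480x640x3 uint8, blue, green, red), "range_z" (480x640 float32, m along the optical axis (not along the pixel's ray), 0 where there is no reading), "K" (3x3 intrinsics, pixels), "camera_from_world" (4x4, takes a point from world to camera coordinates). Camera axes: x right, y up, looking along -z (the intrinsics and any distortion apply to the point x, -y, -z); pixel columns grow to the right and rows downward; lengths in m; the calibration is good to about 2 mm. A picture is of the moment at which its call begins.
- workorder.close_job(): hands the job in, once; it reports no verdict.
The state is a dict: "time_s": time; "joint_pos": joint angles; "joint_vel": joint speeds; "joint_torque": joint torques, N m; "tcp_pos": TCP position; "ee_rot": TCP orientation; "wrist_force": force on the tool from outside, world axes, zero at the start; "torque": the same for the moment, N m; "opening": finger opening in m.
Only numpy, scipy, OpenCV 4.12 (cv2) and the standard library are available. Lean on these libraries where they do the work, as an engineer would, in place of code of your own. Each camera call takes 0.05 s, during which the arm holds its last target. There are 200 camera calls.

TASK

Put the washed snack dishes back into their wooden serving tray: straighten the long green dish that lies askew in it, and fit the blue L-shaped dish from the draining stand and the white one from the worktop beside it, so that all three lie flat on the tray's floor with none riding on a rim or on another dish. Set the dishes down, do not drop them, and do not shift the pepper mill, jam jar, glass and mug standing around.

Things in the scene. Friction and masses are not known exactly. Their poses are not given: they have to be found in the camera images.
- tray_in (a point): Wooden tray, fixed; this point: centre of its inner floor, 6 mm above the worktop; z up. Inner floor 183 mm along x, 164 along y; sides flare 10 degrees; rim 18 mm above the inner floor; 209 x 190 mm over all. Holds the dishes with 5 to 8 mm play: the L dishes interlocked, outer corners in opposite corners of a 183 x 123 mm part, the long dish beside them along x at either long side.
- stand_slope (a point): Low wooden draining stand, fixed. Slatted face 140 mm up the slope by 150 mm wide, at 25 degrees, facing roughly to the robot; steel lip at its foot 14 mm above the face. This point: centre of the face, 58 mm above the worktop. z is up (not normal to the face); the face rises towards +x.
- dish_blue_grip (a point): Grip bar of the blue L-shaped dish: upright, 44 mm long, 16 mm thick, top 56 mm above the dish's underside. This point: its centre line, 44 mm above the underside. z is up out of the dish; the arms run along +x and +y; the bar lies along (1,-1), across the inner corner, so it is pinched along (1,1). Starts on the stand's face, tilted 25 degrees.
- dish_white_grip (a point): Grip bar of the white L-shaped dish: upright, 44 mm long, 16 mm thick, top 56 mm above the dish's underside. This point: its centre line, 44 mm above the underside. z is up out of the dish; the arms run along +x and +y; the bar lies along (1,-1), across the inner corner, so it is pinched along (1,1). Starts flat on the worktop, any yaw.
- dish_long_grip (a point): Grip bar of the long green dish: upright, 44 mm long, 16 mm thick, along the dish at its middle, top 56 mm above the underside. This point: its centre line, 44 mm above the underside. x along dish and bar, y across (pinch along y), z up. Starts flat and askew on the tray's floor.
- dish_blue: Blue L-shaped snack dish, 0.25 kg: two arms 57 mm wide, 118 mm overall both ways, rim 20 mm high, lowest 6 mm set in 2 mm all round. Origin: on the underside below the grip bar, 44 mm under its grip point, same axes. From it the outer corner is at x=y=-46 mm, the inner corner at x=y=+11 mm, the arm ends at x=+72 and y=+72 mm.
- dish_white: White L-shaped snack dish, 0.25 kg: two arms 57 mm wide, 118 mm overall both ways, rim 20 mm high, lowest 6 mm set in 2 mm all round. Origin: on the underside below the grip bar, 44 mm under its grip point, same axes. From it the outer corner is at x=y=-46 mm, the inner corner at x=y=+11 mm, the arm ends at x=+72 and y=+72 mm.
- dish_long: Green straight snack dish, 178 x 38 mm, 0.2 kg, rim 20 mm high, lowest 6 mm set in 2 mm all round. Origin: centre of the underside, 44 mm below its grip point, same axes.
- pepper_mill_mid (a point): Dark wooden pepper mill, loose bystander, 58 mm in diameter, 170 mm tall, upright; this point: its middle, 85 mm up.
- jam_jar_mid (a point): Glass jam jar with a yellow lid, loose bystander, 71 mm in diameter, 110 mm tall; this point: its middle, 55 mm up.
- tumbler_mid (a point): Clear glass tumbler, loose bystander, 81 mm in diameter, 93 mm tall; this point: its middle, 46 mm up.
- mug_blue_mid (a point): Cream mug with a yellow band, loose bystander, 83 mm in diameter (115 mm with its handle, on its -y side), 86 mm tall; this point: its middle, 43 mm up.
Things that resemble listed ones, but are neither listed nor needed, are in the scene too. What is shaped like the dish_white but purple is not meant.

How it is judged:
By the outcome, as a careful person would: the job done as asked, in the order asked, and still so for the second after the job is handed in, with the robot touching nothing.
It also fails if it takes over 72 s, if anything falls off the work surface, if the arm or the gripper's body presses on something with over 40 N, if the wrist force passes 120 N, or if a joint passes its speed limit or range.

## Working session

There is one attempt and no reset: what is moved stays moved. The work goes in short steps, Python scripts to look and compute and a tool call to move; the robot and the scene stay as the last step left them, time stands still between calls to the robot, and variables do not carry over. Pictures are saved under pics/ and viewed, about 8 in all and at most 12, crops included, and the job is handed in when it is done.

Besides the shell and the picture viewer there is one more tool, called after "Emit:" as name(argument=value, ...) on one line, values as JSON. step_arm: Moves the arm, as the interface text tells. Its arguments: {"type":"object","properties":{"targets":{"type":"array","items":{"type":"array","items":{"type":"number"}}},"grip_force":{"type":"number"}},"required":["targets"]}

```bash
mkdir -p pics; ls; cat > h.py <<'E'
import numpy as np, cv2
from workcell import env, cams, workorder
def grab(n):
    f=cams.grab_frame(n); np.savez('last_%s.npz'%n,**{k:np.asarray(v) for k,v in f.items()}); return f
def world(f):
    K=f['K'];z=f['range_z'];h,w=z.shape
    u,v=np.meshgrid(np.arange(w),np.arange(h))
    p=np.stack([(u-K[0,2])/K[0,0]*z,-(v-K[1,2])/K[1,1]*z,-z],-1)
    T=np.linalg.inv(f['camera_from_world'])
    P=p@T[:3,:3].T+T[:3,3]; P[z==0]=np.nan
    return P
E
python3 - <<'E'
from h import *
for n in ['scene','top']:
    f=grab(n); cv2.imwrite(f'pics/{n}0.png',f['pixels']); print(f.keys(), f['K'], f['camera_from_world'])
s=env.read_state(); print(s)
E
```

```text
pics
dict_keys(['pixels', 'range_z', 'K', 'camera_from_world']) [[489.03524547   0.         325.54988136]
 [  0.         489.03524547 245.32557615]
 [  0.           0.           1.        ]] [[ 0.75587133 -0.65430642 -0.02327313 -0.45303093]
 [ 0.38039639  0.40995684  0.82899576 -0.24519163]
 [-0.53287628 -0.63546714  0.55877042 -1.14913829]
 [ 0.          0.          0.          1.        ]]
dict_keys(['pixels', 'range_z', 'K', 'camera_from_world']) [[531.08884708   0.         327.14960271]
 [  0.         531.08884708 241.91653072]
 [  0.           0.           1.        ]] [[ 0.0275946  -0.99961779 -0.00167935 -0.08754149]
 [ 0.97347101  0.026491    0.22727167 -0.55585429]
 [-0.22714031 -0.00790627  0.97382995 -1.37559507]
 [ 0.          0.          0.          1.        ]]
{'time_s': 0.1, 'joint_pos': array([ 6.05890318e+01,  1.76179077e+01,  8.63783174e+01,  1.83288674e-03,
        7.61116556e+01, -4.21119848e+00]), 'joint_vel': array([-0.01879476, -0.08567182, -0.16324719,  0.03521434, -0.06676691,
        0.06626876]), 'joint_torque': array([ 8.17525938e-05, -4.58531499e+01, -2.52607048e+01, -5.17566960e-06,
        5.82296314e-03, -1.72413518e-06]), 'tcp_pos': array([0.24450231, 0.51968638, 0.21996125]), 'ee_rot': array([[-9.04825401e-01,  4.25781737e-01, -9.51675370e-04],
       [ 4.25782767e-01,  9.04823958e-01, -1.62495721e-03],
       [ 1.69221574e-04, -1.87550953e-03, -9.99998227e-01]]), 'wrist_force': array([-0.25421635, -0.68837817,  0.73302112]), 'torque': array([ 0.0302456 , -0.00244649,  0.03482838]), 'opening': 0.0851843831213131}
```

View pics/top0.png

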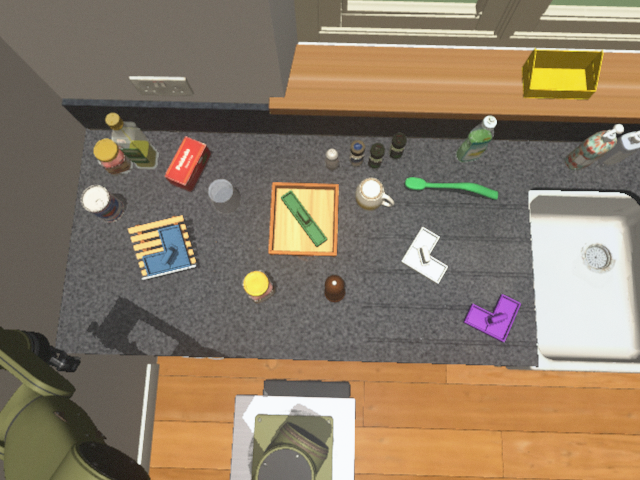

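View pics/scene0.png

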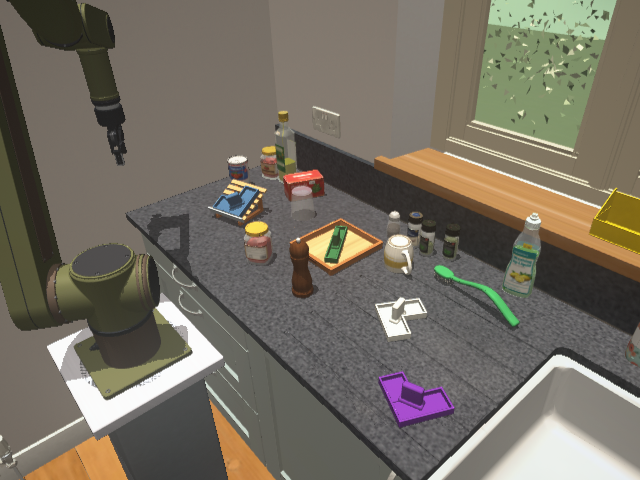

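Top view: the blue dish is on the stand at (172,252), with its bar near (172,256). The white L is at (425,257). Its look-alike is the purple L at (493,317), which isn't meant. The green dish is in the tray at (304,219); the green brush at (450,187) could be confused with it. Bystanders: mill (334,287), jar (257,285), tumbler (220,192), mug (370,193). There are other jars at (107,155) and (97,198).

```bash
cat >> h.py <<'E'
def load(n): return dict(np.load('last_%s.npz'%n))
def rect(p):
    (c,s,a)=cv2.minAreaRect((p*1000).astype(np.float32)); return np.round(c,1),np.round(s,1),round(a,1)
E
python3 - <<'E'
from h import *
f=load('top');P=world(f);hsv=cv2.cvtColor(f['pixels'],cv2.COLOR_BGR2HSV)
def roi(u0,u1,v0,v1):
    m=np.zeros((480,640),bool);m[v0:v1,u0:u1]=1;return m&np.isfinite(P[...,2])
H,S,V=[hsv[...,i].astype(int) for i in range(3)]
print('table z',np.nanmedian(P[300:330,180:230,2]),np.nanmedian(P[300:340,380:450,2]))
R={'white':roi(395,455,222,290)&(S<60)&(V>120),'blue':roi(130,200,220,285)&(H>95)&(H<125)&(S>90),'green':roi(272,338,184,254)&(H>40)&(H<90)&(S>80),
'tray':roi(262,346,178,262)&(H<30)&(S>80)}
for n,m in R.items():
    q=P[m]; print(n,m.sum(),'zrange',np.percentile(q[:,2],[1,10,50,90,99]).round(4),'rect',rect(q[:,:2]))
    zb=0.045 if n!='green' else .05
    if n in('white','green'):
        b=q[q[:,2]>zb]; print('  bar',len(b),b.mean(0).round(4),rect(b[:,:2]))
for n,(u,v) in dict(mill=(334,287),jar=(257,285),tumbler=(220,192),mug=(370,193)).items():
    q=P[v-14:v+14,u-14:u+14].reshape(-1,3); q=q[q[:,2]>.03]; t=q[q[:,2]>np.nanpercentile(q[:,2],80)-.01]; print(n,t.mean(0).round(3),q.shape)
# tray rim
m=roi(262,346,178,262); q=P[m]; q=q[(q[:,2]>.018)&(q[:,2]<.03)]
a=R['tray']; print('trayrim',rect(P[a&(P[...,2]>.018)&(P[...,2]<.03)][:,:2]))
for n,box in dict(blue=(120,210,210,290),gr=(262,346,178,262),white=(395,455,222,290)).items():
    pass
c=[cv2.resize(f['pixels'][v0:v0+80,u0:u0+80],(400,400),interpolation=cv2.INTER_CUBIC) for u0,v0 in ((125,210),(265,180),(385,215))]
cv2.imwrite('pics/c1.png',cv2.resize(np.hstack(c),(798,266)))
E
```

```text
table z 0.0012105638063300006 -0.00023908868016586649
white 1457 zrange [-0.0042  0.0024  0.0101  0.0236  0.058 ] rect (array([ 536.6, -348. ]), array([181.7, 164.7]), 1.7)
  bar 101 [ 0.5369 -0.3404  0.0549] (array([ 537.5, -341.2]), array([43.5, 17.4]), 17.7)
blue 1197 zrange [0.0347 0.0403 0.0585 0.0905 0.1015] rect (array([521.8, 368.8]), array([106.6, 117.4]), 16.3)
green 756 zrange [0.0077 0.0119 0.0193 0.0589 0.0668] rect (array([636. ,  -2.9]), array([178.1,  36.3]), 37.6)
  bar 93 [ 0.6362 -0.0035  0.0618] (array([637.,  -3.]), array([43.4, 16. ]), 38.3)
tray 4133 zrange [-0.0013  0.003   0.0085  0.0256  0.0306] rect (array([637.5,  -2.1]), array([221.3, 196.6]), 0.1)
mill [ 0.431 -0.094  0.155] (427, 3)
jar [0.434 0.107 0.11 ] (660, 3)
tumbler [0.687 0.22  0.093] (594, 3)
mug [ 0.704 -0.188  0.083] (683, 3)
trayrim (array([634.8,  -4.5]), array([214.8, 191.2]), 0.2)
```

View pics/c1.png

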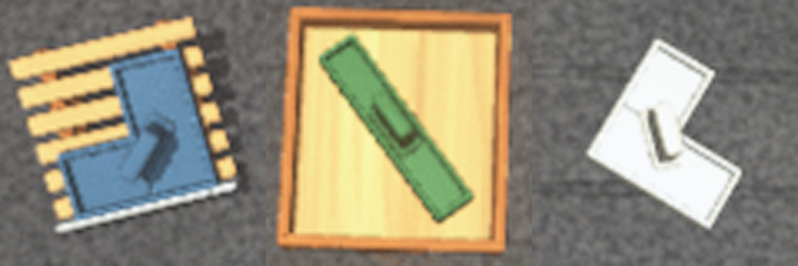

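The crop confirms the choice: the blue L has its outer corner at lower right, so its yaw is about +16° on the stand. The white L (not purple) has its outer corner at left, yaw about -121°. Green has yaw about 38°. I'll go above the tray and take a close look with the wrist camera.

```bash
cat >> h.py <<'E'
def go(x,y,z,yyaw):
    s=env.read_state(); R=s['ee_rot'];p=s['tcp_pos']
    d=R.T@(np.array([x,y,z])-p); cur=np.degrees(np.arctan2(R[1,1],R[0,1]))
    t=(yyaw-cur+180)%360-180
    print('t',round(s['time_s'],2),'tcp',p.round(4),'yyaw',round(cur,2),'F',s['wrist_force'].round(1),'open',round(s['opening'],4),'j1,j6',s['joint_pos'][[0,5]].round(0))
    print('shift',d.round(4),'turn',round(-np.radians(t),4))
E
python3 -c "
from h import *
go(.60,0,.26,128)"
```

```text
t 0.1 tcp [0.2445 0.5197 0.22  ] yyaw 64.8 F [-0.3 -0.7  0.7] open 0.0852 j1,j6 [61. -4.]
shift [-0.5429 -0.3189 -0.0395] turn -1.1031
```

Emit:
step_arm(targets=[[0.085, -0.03, -0.015, -0.02, -0.06], [0.085, -0.08, -0.045, -0.03, -0.16], [0.085, -0.13, -0.076, -0.04, -0.26], [0.085, -0.18, -0.106, -0.04, -0.37], [0.085, -0.23, -0.135, -0.04, -0.47], [0.085, -0.28, -0.165, -0.04, -0.57], [0.085, -0.33, -0.194, -0.04, -0.67], [0.085, -0.38, -0.223, -0.04, -0.77], [0.085, -0.43, -0.253, -0.04, -0.87], [0.085, -0.48, -0.282, -0.04, -0.98], [0.085, -0.525, -0.308, -0.04, -1.07], [0.085, -0.543, -0.319, -0.04, -1.103]])

```text
time_s: 1.6
tcp_pos: [0.6016, -0.0025, 0.2599]
ee_rot: [[-0.789, -0.615, -0.001], [-0.615, 0.789, -0.001], [0.001, -0.0, -1.0]]
wrist_force: [-0.5, 0.4, 0.3]
opening: 0.0847
```

```bash
python3 -c "
from h import *
f=grab('wrist');cv2.imwrite('pics/w1.png',f['pixels']);P=world(f)
go(.637,-.003,.1,128)
print(P[240,320],np.isfinite(P[...,2]).mean())
hsv=cv2.cvtColor(f['pixels'],cv2.COLOR_BGR2HSV);H,S,V=[hsv[...,i].astype(int) for i in range(3)]
x,y,z=P[...,0],P[...,1],P[...,2]
g=(H>40)&(H<90)&(S>80)&(abs(x-.637)<.1)&(abs(y)<.09)
q=P[g];print('green',rect(q[:,:2]));b=q[(q[:,2]>.055)&(q[:,2]<.07)];print('bar',len(b),b.mean(0),rect(b[:,:2]))
fl=(z<.015)&(z>.0)&(H<35)&(S>60)&(abs(x-.637)<.1)&(abs(y)<.09);q=P[fl];print('floor z',np.median(q[:,2]))
r=(z<.03)&(z>.019)&(H<35)&(S>60)&(abs(x-.637)<.12)&(abs(y)<.11);q=P[r];print('rim',len(q),rect(q[:,:2]))
t=abs(z-.03)<.025; q=P[r];print(np.nanpercentile(q[:,0],[.5,99.5]),np.nanpercentile(q[:,1],[.5,99.5]))
"
```

```text
t 1.65 tcp [ 0.6027 -0.0039  0.2598] yyaw 127.93 F [ 2.  -1.1 -0.5] open 0.0849 j1,j6 [  -4. -132.]
shift [-0.0277 -0.02    0.1598] turn -0.0013
[0.65301415 0.02318695 0.01286773] 0.996044921875
green (array([636.2,  -4.7]), array([164.9, 126.8]), 3.8)
bar 632 [ 0.63522316 -0.00652673  0.0609109 ] (array([636.2,  -6.2]), array([42.9, 15.9]), 37.1)
floor z 0.005807982394949562
rim 6687 (array([634.9,  -6.8]), array([191.2, 213.7]), 89.9)
[0.52886164 0.73948219] [-0.10188035  0.08815343]
```

View pics/w1.png

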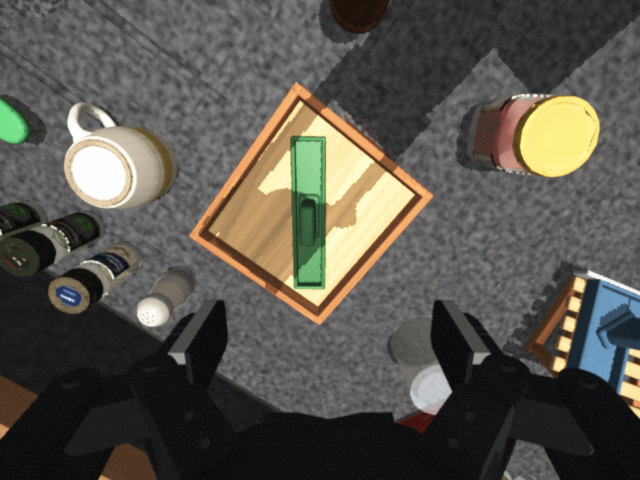

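The wrist view shows the tray in the centre, with the green bar at (309,220) near the tray centre and nothing over it. The two cameras agree within 3 mm. Next I'll descend and grip the green bar.

Emit:
step_arm(targets=[[0.06, -0.02, -0.015, 0.03, 0.01], [0.05, -0.026, -0.021, 0.08, 0.01], [0.05, -0.026, -0.021, 0.13, 0.01], [0.05, -0.026, -0.021, 0.17, 0.01], [0.05, -0.026, -0.021, 0.195, 0.01], [0.05, -0.026, -0.021, 0.207, 0.01], [0.03, -0.026, -0.021, 0.207, 0.01], [0.01, -0.026, -0.021, 0.207, 0.01], [0.0, -0.026, -0.021, 0.207, 0.01], [0.0, -0.026, -0.021, 0.207, 0.01], [0.0, -0.026, -0.021, 0.207, 0.01]], grip_force=30)

```text
time_s: 3.02
tcp_pos: [0.634, -0.0001, 0.0543]
ee_rot: [[-0.794, -0.608, 0.001], [-0.608, 0.794, -0.0], [-0.001, -0.001, -1.0]]
wrist_force: [-0.1, 0.3, 0.1]
opening: 0.0001
```

```bash
python3 -c "
from h import *
go(.636,-.005,.083,127.3)
f=grab('wrist');P=world(f)
hsv=cv2.cvtColor(f['pixels'],cv2.COLOR_BGR2HSV);H,S,V=[hsv[...,i].astype(int) for i in range(3)]
x,y,z=P[...,0],P[...,1],P[...,2]
r=(z<.03)&(z>.019)&(H<35)&(S>60)&(abs(x-.637)<.12)&(abs(y)<.11);q=P[r];print('rim',len(q),rect(q[:,:2]))
cv2.imwrite('pics/w2.png',f['pixels'])
"
```

```text
t 3.02 tcp [ 6.34e-01 -1.00e-04  5.43e-02] yyaw 127.42 F [-0.1  0.3  0.1] open 0.0001 j1,j6 [  -4. -131.]
shift [ 0.0013 -0.0051 -0.0287] turn 0.0021
rim 22753 (array([634.8,  -6.2]), array([191.8, 212.6]), 89.8)
```

The fingers closed on nothing, so I'll look at why.

View pics/w2.png

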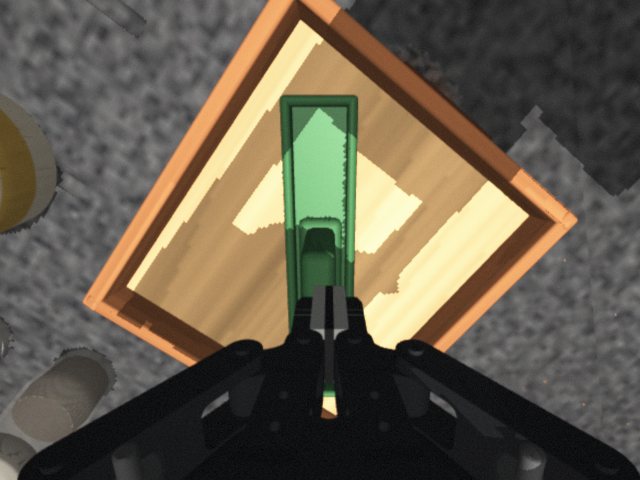

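```bash
python3 -c "
from h import *
f=load('wrist');P=world(f)
hsv=cv2.cvtColor(f['pixels'],cv2.COLOR_BGR2HSV);H,S,V=[hsv[...,i].astype(int) for i in range(3)]
x,y,z=P[...,0],P[...,1],P[...,2]
g=(H>40)&(H<90)&(S>80)&(abs(x-.637)<.1)&(abs(y)<.09)
q=P[g];print(np.percentile(q[:,2],[1,10,50,90,99]));b=q[(q[:,2]>.05)&(q[:,2]<.075)];print('bar',len(b),b.mean(0),rect(b[:,:2]))
f=grab('top');P=world(f)
hsv=cv2.cvtColor(f['pixels'],cv2.COLOR_BGR2HSV);H,S,V=[hsv[...,i].astype(int) for i in range(3)]
g=(H>40)&(H<90)&(S>80)&(abs(P[...,0]-.637)<.1)&(abs(P[...,1])<.09);print(rect(P[g][:,:2]))
"
```

```text
[0.01270163 0.01361937 0.02484397 0.06118625 0.15224395]
bar 1554 [ 0.62600232 -0.01444028  0.06025048] (array([627. , -12.9]), array([21.5, 23.8]), 54.0)
(array([634.7,  -3.2]), array([173.8,  35.1]), 37.6)
```

The picture shows the closed fingertips at (328,290), just behind the bar at (320,220–290). I'll check TCP against camera geometry.

```bash
python3 -c "
from h import *
f=load('wrist');P=world(f);C=f['camera_from_world'];K=f['K']
def pj(p):
    c=C@np.append(p,1);return (K[0,0]*c[0]/-c[2]+K[0,2]).round(1),(K[1,1]*-c[1]/-c[2]+K[1,2]).round(1),c.round(3)
s=env.read_state();p=s['tcp_pos'];R=s['ee_rot']
print(pj(p),pj(p+R[:,2]*.022),pj(p+R[:,2]*.003))
for u,v in [(320,292),(336,292),(322,310),(335,310),(320,222),(320,235),(320,250),(320,270),(320,280),(300,270),(340,270),(320,170)]: print(u,v,P[v,u].round(4),f['pixels'][v,u])
print(np.linalg.inv(C)[:3].round(3))
t=load('top');Pt=world(t);m=(abs(Pt[...,0]-.636)<.03)&(abs(Pt[...,1])<.03)
cv2.imwrite('pics/t2.png',cv2.resize(t['pixels'][170:270,255:355],(600,600),interpolation=cv2.INTER_CUBIC))
"
```

```text
(np.float64(331.6), np.float64(291.2), array([ 0.001, -0.027, -0.17 ,  1.   ])) (np.float64(331.2), np.float64(272.5), array([ 0.001, -0.02 , -0.191,  1.   ])) (np.float64(331.5), np.float64(288.4), array([ 0.001, -0.026, -0.172,  1.   ]))
320 292 [ 0.6285 -0.0104  0.0755] [75 77 76]
336 292 [ 0.6239 -0.0057  0.0771] [73 74 73]
322 310 [ 0.628  -0.0095  0.0899] [71 75 73]
335 310 [ 0.6253 -0.0055  0.0895] [72 74 74]
320 222 [ 0.6177 -0.0201  0.0208] [ 87 143  83]
320 235 [ 0.619  -0.0186  0.0378] [35 51 32]
320 250 [ 0.6193 -0.0178  0.0576] [28 44 25]
320 270 [ 0.6258 -0.0129  0.0614] [62 97 58]
320 280 [ 0.6295 -0.0101  0.0619] [61 94 56]
300 270 [ 0.648  -0.0118  0.0189] [44 68 41]
340 270 [0.6339 0.0064 0.0192] [35 60 34]
320 170 [ 0.596  -0.0366  0.0137] [151 214 149]
[[-0.607 -0.757 -0.241  0.573]
 [ 0.795 -0.578 -0.185 -0.048]
 [ 0.001 -0.304  0.953  0.207]]
```

```bash
python3 -c "
from h import *
f=grab('scene');t=load('top');w=load('wrist')
a=cv2.resize(f['pixels'][190:290,285:395],(440,400),interpolation=cv2.INTER_CUBIC)
b=cv2.resize(w['pixels'][210:350,265:395],(360,400),interpolation=cv2.INTER_CUBIC)
b=cv2.convertScaleAbs(b,alpha=1.8)
cv2.imwrite('pics/m3.png',np.hstack([a,b]))
P=world(w)
for v in range(276,340,4): print(v,P[v,326].round(4))
"
```

```text
276 [ 0.6263 -0.0091  0.062 ]
280 [ 0.628  -0.0078  0.0614]
284 [ 0.6296 -0.0066  0.0614]
288 [ 0.6269 -0.0085  0.0721]
292 [ 0.6274 -0.0082  0.0746]
296 [ 0.627  -0.0084  0.0791]
300 [ 0.627  -0.0084  0.0824]
304 [ 0.6268 -0.0086  0.0861]
308 [ 0.6269 -0.0084  0.0888]
312 [ 0.6273 -0.0081  0.0909]
316 [ 0.6274 -0.008   0.0936]
320 [ 0.6271 -0.0082  0.0968]
324 [ 0.6269 -0.0083  0.0998]
328 [ 0.627  -0.0083  0.1021]
332 [ 0.6281 -0.0074  0.1024]
336 [ 0.6292 -0.0066  0.1027]
```

View pics/m3.png

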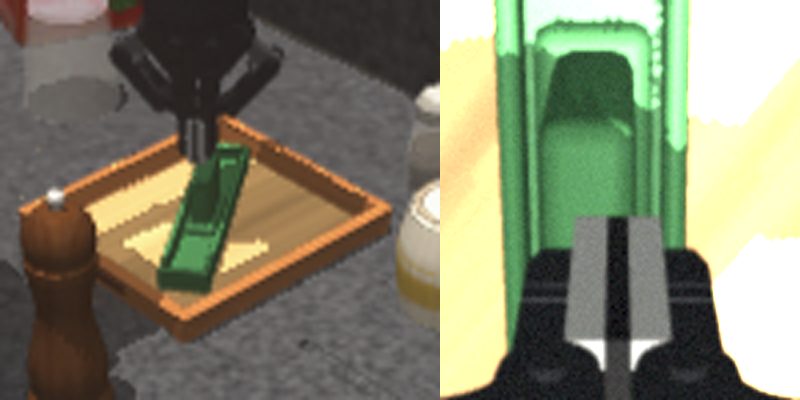

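The fingertips really ended at z≈0.071, by wrist depth and by the scene view, which is above the bar. That is about 39 mm higher than the reported TCP and the stated geometry imply. I'll trust the camera: open, and descend carefully while checking force and tip height.

Emit:
step_arm(targets=[[0.05, 0, 0, 0, 0], [0.05, 0, 0, 0, 0], [0.05, 0, -0.002, 0.005, 0], [0.05, 0, -0.002, 0.012, 0], [0.05, 0, -0.002, 0.018, 0], [0.05, 0, -0.002, 0.018, 0]])

```text
time_s: 3.92
tcp_pos: [0.6342, -0.0016, 0.0348]
ee_rot: [[-0.794, -0.608, -0.002], [-0.608, 0.794, 0.0], [0.001, 0.001, -1.0]]
wrist_force: [-0.2, 0.4, -0.1]
opening: 0.0499
```

```bash
python3 -c "
from h import *
go(.636,-.005,.083,127.3)
f=grab('wrist');P=world(f);s=env.read_state();q=(P-s['tcp_pos'])@s['ee_rot']
cv2.imwrite('pics/w4.png',f['pixels'])
m=(abs(q[...,0])<.03)&(abs(q[...,1])>.015)&(abs(q[...,1])<.06)&(P[...,2]>.03);r=q[m]
for sg in(1,-1):
  k=r[r[:,1]*sg>0];print(sg,np.percentile(k[:,2],[95,99,100]),k[k[:,2]>np.percentile(k[:,2],98)].mean(0))
print(np.isnan(P[...,2]).mean(), s['joint_pos'].round(2))
"
```

```text
t 3.92 tcp [ 0.6342 -0.0016  0.0348] yyaw 127.43 F [-0.2  0.4 -0.1] open 0.0499 j1,j6 [  -4. -131.]
shift [ 0.0007 -0.0037 -0.0482] turn 0.0022
1 [-0.03640268 -0.02111794 -0.01261277] [ 0.0046795   0.02657927 -0.02065281]
-1 [-0.03640571 -0.02078805 -0.01267197] [ 0.00464302 -0.02894294 -0.0204748 ]
0.004127604166666667 [  -3.96   32.42   91.1     0.     56.55 -131.39]
```

Emit:
step_arm(targets=[[0.05, 0, -0.002, 0.01, 0], [0.05, 0, -0.002, 0.018, 0], [0.05, 0, -0.002, 0.021, 0], [0.03, 0, -0.002, 0.021, 0], [0.01, 0, -0.002, 0.021, 0], [0.0, 0, -0.002, 0.021, 0], [0.0, 0, -0.002, 0.021, 0], [0.0, 0, -0.002, 0.021, 0]], grip_force=30)

```text
time_s: 4.97
tcp_pos: [0.6374, -0.0034, 0.016]
ee_rot: [[-0.794, -0.608, 0.003], [-0.608, 0.794, -0.0], [-0.002, -0.002, -1.0]]
wrist_force: [-0.1, -1.4, 5.9]
opening: 0.0157
```

```bash
python3 -c "
from h import *
go(.635,.056,.033,90)
"
```

```text
t 4.97 tcp [ 0.6374 -0.0034  0.016 ] yyaw 127.42 F [-0.1 -1.4  5.9] open 0.0157 j1,j6 [  -4. -132.]
shift [-0.0343  0.0486 -0.017 ] turn 0.6531
```

Gripped the bar (15.7 mm). Now I lift 30 mm, turn to yaw 0, and shift to the +y side, then check before lowering.

Emit:
step_arm(targets=[[0.0, 0, 0, -0.01, 0], [0.0, 0, 0, -0.025, 0.05], [0.0, 0, 0, -0.03, 0.18], [0.0, -0.004, 0.006, -0.03, 0.32], [0.0, -0.012, 0.017, -0.03, 0.46], [0.0, -0.022, 0.031, -0.03, 0.58], [0.0, -0.031, 0.043, -0.03, 0.64], [0.0, -0.0355, 0.0495, -0.03, 0.653], [0.0, -0.0355, 0.0495, -0.03, 0.653], [0.0, -0.0355, 0.0495, -0.03, 0.653]])

```text
time_s: 6.22
tcp_pos: [0.6341, 0.0572, 0.0447]
ee_rot: [[-1.0, -0.001, -0.0], [-0.001, 1.0, -0.0], [0.0, -0.0, -1.0]]
wrist_force: [-0.1, 0.0, -2.3]
opening: 0.016
```

```bash
cat >> h.py <<'E'
def seg(f):
    P=world(f);hsv=cv2.cvtColor(f['pixels'],cv2.COLOR_BGR2HSV);H,S,V=[hsv[...,i].astype(int) for i in range(3)]
    return P,H,S,V
def tray(f):
    P,H,S,V=seg(f);x,y,z=P[...,0],P[...,1],P[...,2]
    r=(z<.03)&(z>.021)&(H<35)&(S>60)&(abs(x-.636)<.12)&(abs(y+.004)<.11);q=P[r];print('rim',len(q),rect(q[:,:2]))
def green(f):
    P,H,S,V=seg(f);g=(H>40)&(H<90)&(S>80)&(abs(P[...,0]-.637)<.12)&(abs(P[...,1])<.11)&(P[...,2]<.1)
    print('green',g.sum(),'z',np.percentile(P[g][:,2],[2,50,98]).round(4),rect(P[g][:,:2]))
E
python3 -c "
from h import *
go(.6355,.0575,.014,90)
for n in('wrist','top'): f=grab(n);tray(f);green(f)
cv2.imwrite('pics/w5.png',load('wrist')['pixels'])
"
```

```text
t 6.22 tcp [0.6341 0.0572 0.0447] yyaw 90.04 F [-0.1  0.  -2.3] open 0.016 j1,j6 [  1. -89.]
shift [-0.0014  0.0003  0.0307] turn 0.0007
rim 20771 (array([634.4,  -7. ]), array([192.1, 211. ]), 89.8)
green 23261 z [0.0417 0.0524 0.0911] (array([628.2,  54.7]), array([ 43.3, 168.4]), 86.3)
rim 498 (array([635. , -23.9]), array([152.4, 213.4]), 89.7)Traceback (most recent call last):
  File "<string>", line 4, in <module>
    for n in('wrist','top'): f=grab(n);tray(f);green(f)
                                               ~~~~~^^^
  File "h.py", line 29, in green
    print('green',g.sum(),'z',np.percentile(P[g][:,2],[2,50,98]).round(4),rect(P[g][:,:2]))
                              ~~~~~~~~~~~~~^^^^^^^^^^^^^^^^^^^^^
    return _quantile_unchecked(
        a, q, axis, out, overwrite_input, method, keepdims, weights)
    return _ureduce(a,
                    func=_quantile_ureduce_func,
    ...<5 lines>...
                    overwrite_input=overwrite_input,
                    method=method)
    r = func(a, **kwargs)
    result = _quantile(arr,
                       quantiles=q,
    ...<2 lines>...
                       out=out,
                       weights=wgt)
    slices_having_nans = np.isnan(arr[-1, ...])
                                  ~~~^^^^^^^^^
IndexError: index -1 is out of bounds for axis 0 with size 0
```

```bash
python3 -c "
from h import *
f=load('wrist');P,H,S,V=seg(f);x,y,z=P[...,0],P[...,1],P[...,2]
g=(H>40)&(H<90)&(S>60)&(z>.045)&(z<.062)&(abs(y-.055)<.04)&(abs(x-.635)<.13)
q=P[g];print(len(q),np.percentile(q[:,0],[.2,1,50,99,99.8]).round(4),np.percentile(q[:,1],[.5,2,98,99.5]).round(4))
for a,b in((.55,.57),(.57,.59),(.59,.61),(.66,.69),(.69,.73)):
  k=q[(q[:,0]>a)&(q[:,0]<b)]; 
  if len(k)>50: print(a,len(k),np.percentile(k[:,1],[2,98]).round(4), np.percentile(k[:,2],[5,50,95]).round(4))
r=(z<.03)&(z>.021)&(H<35)&(S>60)&(abs(x-.636)<.12)&(abs(y+.004)<.11);q=P[r]
for lo,hi in((-.08,-.04),(-.04,0),(0,.04)):
  k=q[(q[:,1]>lo)&(q[:,1]<hi)];print('x edges',np.percentile(k[:,0],[1,99]).round(4))
k=q[(q[:,0]>.55)&(q[:,0]<.58)];print('y edges',np.percentile(k[:,1],[1,99]).round(4))
cv2.imwrite('pics/w5.png',f['pixels'])
"
```

```text
8025 [0.5452 0.5453 0.5868 0.6907 0.699 ] [0.0381 0.0384 0.075  0.0753]
0.55 1501 [0.0383 0.0751] [0.0483 0.0543 0.0557]
0.57 1343 [0.0383 0.0751] [0.0483 0.0543 0.0555]
0.59 1575 [0.0383 0.075 ] [0.0465 0.0537 0.0554]
0.69 89 [0.0421 0.0709] [0.0454 0.0515 0.0537]
x edges [0.5308 0.5406]
x edges [0.5308 0.541 ]
x edges [0.5308 0.5407]
y edges [-0.1004  0.0888]
```

View pics/w5.png

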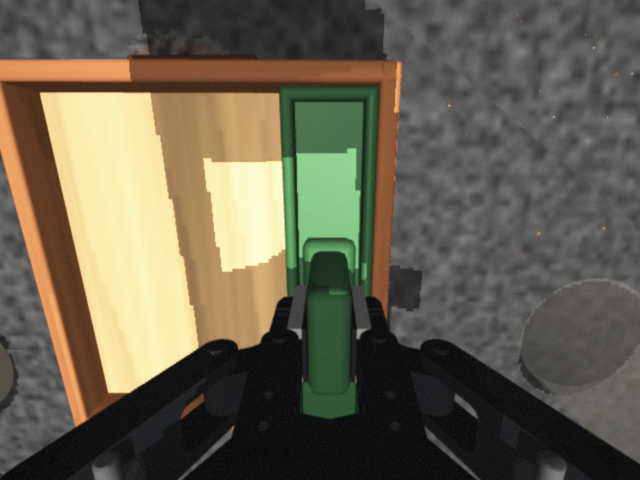

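The wrist view shows the green dish held level inside the tray's right part at (330,190). By measurement it sits +62.5 mm in y and -1 mm in x from the tray centre. I'll make a 1 mm correction, lower, and check.

Emit:
step_arm(targets=[[0.0, -0.001, -0.001, 0.008, 0], [0.0, -0.001, -0.001, 0.016, 0], [0.0, -0.001, -0.001, 0.022, 0], [0.0, -0.001, -0.001, 0.026, 0], [0.0, -0.001, -0.001, 0.029, 0], [0.0, -0.001, -0.001, 0.03, 0], [0.0, -0.001, -0.001, 0.03, 0]])

```text
time_s: 7.2
tcp_pos: [0.6352, 0.0566, 0.0159]
ee_rot: [[-1.0, -0.0, 0.0], [-0.0, 1.0, -0.0], [-0.0, -0.0, -1.0]]
wrist_force: [-1.7, -0.8, 5.6]
opening: 0.0153
```

Emit:
step_arm(targets=[[0.02, 0, 0, 0, 0], [0.04, 0, 0, 0, 0], [0.04, 0, 0, 0, 0], [0.04, 0, 0, -0.02, 0], [0.04, 0, 0, -0.06, 0], [0.04, 0, 0, -0.11, 0], [0.04, 0, 0, -0.17, 0], [0.04, 0, 0, -0.2, 0]])

```text
time_s: 8.2
tcp_pos: [0.6371, 0.0567, 0.2186]
ee_rot: [[-1.0, -0.0, 0.006], [-0.0, 1.0, 0.0], [-0.006, 0.0, -1.0]]
wrist_force: [0.5, -0.4, 0.2]
opening: 0.0402
```

```bash
python3 -c "
from h import *
f=grab('wrist');tray(f);green(f)
P,H,S,V=seg(load('top'));x,y,z=P[...,0],P[...,1],P[...,2]
m=(H>95)&(H<125)&(S>90)&(abs(x-.52)<.1)&(abs(y-.37)<.1)
q=P[m];A=np.c_[q[:,:2],np.ones(len(q))]
w=np.ones(len(q),bool)
for i in range(15):
  c=np.linalg.lstsq(A[w],q[w,2],rcond=None)[0];r=q[:,2]-A@c;w=(r<.006)&(r>-.012)
n=np.array([-c[0],-c[1],1]);n/=np.linalg.norm(n);print('slope',np.degrees(np.arctan(np.hypot(c[0],c[1]))),'dir',np.degrees(np.arctan2(c[1],c[0])),w.sum(),r[w].std())
d=r*n[2];print(np.percentile(d,[1,5,50,95,99]).round(4))
b=q[d>.035];print('bar',len(b),b.mean(0),b.max(0),b.min(0),d.max())
go(.50,.355,.24,63.8)
"
```

```text
rim 7995 (array([634.3,  -6.6]), array([191.2, 211. ]), 90.0)
green 5772 z [0.0125 0.0219 0.0622] (array([637.4,  56.1]), array([ 37.2, 182.7]), 90.0)
slope 22.00356790484617 dir 14.994455730728784 219 0.00322425564803764
[-0.0074 -0.0049  0.0016  0.0146  0.0166]<string>:12: RuntimeWarning: Mean of empty slice.
  ret = um.true_divide(
Traceback (most recent call last):
ValueError: zero-size array to reduction operation maximum which has no identity
```

Emit:
step_arm(targets=[[0.05, 0.01, 0.02, -0.01, 0.03], [0.05, 0.03, 0.065, -0.02, 0.1], [0.05, 0.055, 0.12, -0.02, 0.18], [0.05, 0.08, 0.175, -0.02, 0.26], [0.05, 0.105, 0.23, -0.02, 0.35], [0.05, 0.125, 0.273, -0.02, 0.42], [0.05, 0.137, 0.298, -0.02, 0.457], [0.05, 0.137, 0.298, -0.02, 0.457]])

```text
time_s: 9.25
tcp_pos: [0.497, 0.3564, 0.2339]
ee_rot: [[-0.899, 0.438, -0.001], [0.438, 0.899, -0.0], [0.001, -0.001, -1.0]]
wrist_force: [0.9, -0.5, -0.1]
opening: 0.0497
```

```bash
python3 -c "
from h import *
f=grab('wrist');cv2.imwrite('pics/w6.png',f['pixels'])
P,H,S,V=seg(f);x,y,z=P[...,0],P[...,1],P[...,2]
m=(H>95)&(H<125)&(S>90)&(abs(x-.52)<.12)&(abs(y-.37)<.12)&(z>.02)&(z<.13)
q=P[m];best=None
A=np.c_[q[:,:2],np.ones(len(q))]
rng=np.random.default_rng(0)
for i in range(500):
  k=rng.choice(len(q),3,False)
  try:c=np.linalg.solve(A[k],q[k,2])
  except Exception: continue
  s=np.degrees(np.arctan(np.hypot(c[0],c[1])))
  if not 20<s<30: continue
  n=(abs(q[:,2]-A@c)<.0015).sum()
  if best is None or n>best[0]:best=(n,c)
c=best[1];w=abs(q[:,2]-A@c)<.0025;c=np.linalg.lstsq(A[w],q[w,2],rcond=None)[0]
n=np.array([-c[0],-c[1],1]);n/=np.linalg.norm(n);d=(q[:,2]-A@c)*n[2]
print('slope',np.degrees(np.arctan(np.hypot(c[0],c[1]))),'dir',np.degrees(np.arctan2(c[1],c[0])),w.sum(),len(q),np.percentile(d,[1,50,80,90,99]).round(4))
top=d>np.percentile(d,99.5)-.006
ex=np.array([np.cos(np.radians(15.)),np.sin(np.radians(15.)),0]);
ux=np.array([c[0],c[1],0]);ux/=np.linalg.norm(ux);ux=ux-n*(ux@n);ux/=np.linalg.norm(ux);uy=np.cross(n,ux)
b=q[top];print('bar top',len(b),b.mean(0),d.max());l=np.c_[b@ux,b@uy];print(rect(l))
r=rect(l)[0]/1000;ctr=r[0]*ux+r[1]*uy+n*(b@n).mean();print('top centre',ctr,'grip',ctr-n*.012,'n',n)
print('rect dish in plane',rect(np.c_[q[d<.02]@ux,q[d<.02]@uy]))
go(*(ctr-n*.012)[:2],.2,63.8)
"
```

```text
slope 24.794670595091294 dir 15.77583189092996 6212 10745 [-0.0016  0.0008  0.0118  0.0311  0.0484]
bar top 896 [0.49874001 0.34812047 0.09626562] 0.05002389005655596
(array([561.2, 198.6]), array([16.4, 43.7]), 45.4)
top centre [0.49826129 0.34714028 0.0959297 ] grip [0.50310414 0.34850846 0.0850359 ] n [-0.40357122 -0.1140153   0.90781649]
rect dish in plane (array([575.2, 211.7]), array([117.2, 116. ]), 89.9)
t 9.3 tcp [0.4977 0.355  0.234 ] yyaw 63.97 F [ 0.9 -0.5 -0.2] open 0.0502 j1,j6 [ 32. -32.]
shift [-0.0077 -0.0034  0.034 ] turn 0.003
```

View pics/w6.png

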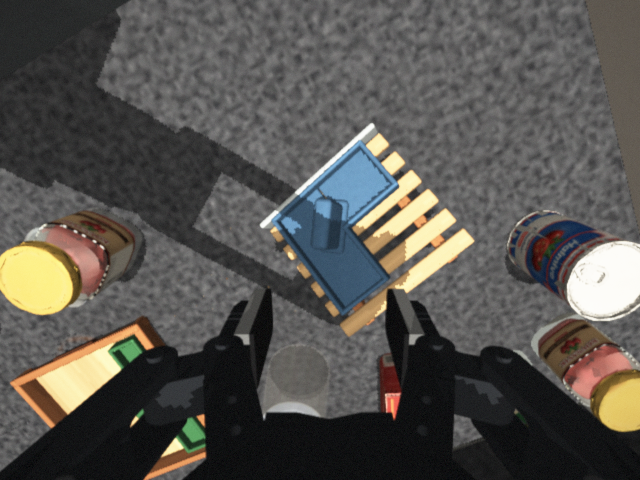

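The wrist view shows the blue dish on the stand with its bar at (328,222). The fitted slope is 24.8° with the face direction at 15.8°, and the bar top measures 43.7×16.4 mm, so it matches the description. The grip point is (0.503, 0.3485, 0.085). I'll grasp a bit high because the vertical pads must straighten the tilted bar, and close while lifting.

Emit:
step_arm(targets=[[0.05, -0.0077, -0.0035, 0.03, 0], [0.05, -0.0077, -0.0035, 0.08, 0], [0.05, -0.0077, -0.0035, 0.12, 0], [0.05, -0.0077, -0.0035, 0.15, 0], [0.05, -0.0077, -0.0035, 0.17, 0], [0.05, -0.0077, -0.0035, 0.178, 0], [0.035, -0.0077, -0.0035, 0.178, 0], [0.027, -0.0077, -0.0035, 0.178, 0], [0.027, -0.0077, -0.0035, 0.178, 0]], grip_force=25)

```text
time_s: 10.42
tcp_pos: [0.5052, 0.3482, 0.058]
ee_rot: [[-0.897, 0.442, 0.003], [0.442, 0.897, 0.002], [-0.002, 0.003, -1.0]]
wrist_force: [0.1, 1.0, 3.7]
opening: 0.0273
```

Emit:
step_arm(targets=[[0.02, 0, 0, 0, 0], [0.01, 0, 0, -0.002, 0], [0.0, 0, 0, -0.005, 0], [0.0, 0, 0, -0.01, 0], [0.0, 0, 0, -0.016, 0], [0.0, 0, 0, -0.022, 0], [0.0, 0, 0, -0.03, 0], [0.0, 0, 0, -0.04, 0], [0.0, 0, 0, -0.05, 0], [0.0, 0, 0, -0.06, 0]])

```text
time_s: 11.68
tcp_pos: [0.5031, 0.3476, 0.1172]
ee_rot: [[-0.898, 0.441, -0.001], [0.441, 0.898, -0.001], [0.001, -0.001, -1.0]]
wrist_force: [-0.7, 0.3, -3.1]
opening: 0.0153
```

```bash
cat >> h.py <<'E'
def blue(f,x0,y0,w=.12):
    P,H,S,V=seg(f);m=(H>95)&(H<125)&(S>80)&(abs(P[...,0]-x0)<w)&(abs(P[...,1]-y0)<w);q=P[m]
    return q
E
python3 -c "
from h import *
go(.39,.30,.1,61)
f=grab('wrist');q=blue(f,.5,.35);print(len(q),np.percentile(q[:,2],[1,5,50,95,99]).round(3))
cv2.imwrite('pics/w7.png',f['pixels'])
"
```

```text
t 11.68 tcp [0.5031 0.3476 0.1172] yyaw 63.84 F [-0.7  0.3 -3.1] open 0.0153 j1,j6 [ 31. -33.]
shift [ 0.0805 -0.0926  0.0173] turn 0.0495
28446 [0.086 0.09  0.105 0.156 0.17 ]
```

View pics/w7.png

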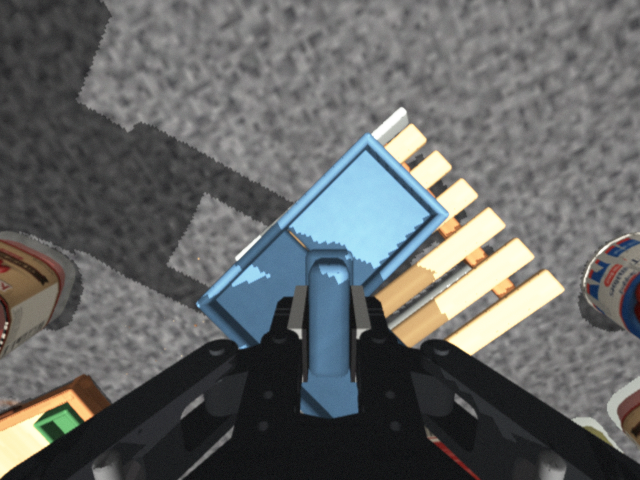

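The blue dish is held with its bar fully aligned (15.3 mm) and still tilted about the pinch axis, clear of the stand. I'll carry it to free worktop in front of the stand and press it flat there.

Emit:
step_arm(targets=[[0.0, 0.01, -0.02, -0.005, 0.03], [0.0, 0.025, -0.052, -0.005, 0.1], [0.0, 0.042, -0.087, 0.0, 0.2], [0.0, 0.056, -0.115, 0.0, 0.29], [0.0, 0.063, -0.128, 0.02, 0.329], [0.0, 0.063, -0.128, 0.05, 0.329], [0.0, 0.063, -0.128, 0.068, 0.329], [0.0, 0.063, -0.128, 0.072, 0.329]], grip_force=20)

```text
time_s: 12.72
tcp_pos: [0.3898, 0.2605, 0.0441]
ee_rot: [[-0.707, 0.707, -0.002], [0.707, 0.707, -0.001], [0.001, -0.002, -1.0]]
wrist_force: [-0.2, -0.4, -3.4]
opening: 0.0151
```

```bash
python3 -c "
from h import *
go(.39,.26,.045,45)
f=grab('wrist');q=blue(f,.4,.26);print(len(q),np.percentile(q[:,2],[.2,1,5,50,95,99]).round(3))
"
```

```text
t 12.72 tcp [0.3898 0.2605 0.0441] yyaw 44.98 F [-0.2 -0.4 -3.4] open 0.0151 j1,j6 [ 29. -16.]
shift [-0.0005 -0.0003 -0.0009] turn -0.0004
29406 [-0.     0.013  0.017  0.032  0.084  0.141]
```

Emit:
step_arm(targets=[[0.0, 0, 0, 0.005, 0], [0.0, 0, 0, 0.009, 0], [0.0, 0, 0, 0.013, 0], [0.0, 0, 0, 0.017, 0], [0.0, 0, 0, 0.02, 0]])

```text
time_s: 13.4
tcp_pos: [0.3945, 0.2617, 0.0268]
ee_rot: [[-0.707, 0.707, 0.007], [0.707, 0.707, 0.002], [-0.004, 0.007, -1.0]]
wrist_force: [3.9, -4.9, 6.7]
opening: 0.0155
```

Emit:
step_arm(targets=[[0.0, 0, 0, 0.004, 0], [0.0, 0, 0, 0.007, 0], [0.0, 0, 0, 0.01, 0], [0.0, 0, 0, 0.01, 0]])

```text
time_s: 13.9
tcp_pos: [0.3947, 0.262, 0.0171]
ee_rot: [[-0.707, 0.707, 0.008], [0.707, 0.707, 0.002], [-0.004, 0.007, -1.0]]
wrist_force: [3.7, -4.2, 9.2]
opening: 0.0156
```

```bash
cat >> h.py <<'E'
def plane(q,n=400,tol=.0015):
    A=np.c_[q[:,:2],np.ones(len(q))];rng=np.random.default_rng(0);best=(0,None)
    for i in range(n):
        try:c=np.linalg.solve(A[(k:=rng.choice(len(q),3,False))],q[k,2])
        except Exception: continue
        if np.hypot(c[0],c[1])>.7: continue
        m=(abs(q[:,2]-A@c)<tol).sum()
        if m>best[0]:best=(m,c)
    w=abs(q[:,2]-A@best[1])<tol*1.5;c=np.linalg.lstsq(A[w],q[w,2],rcond=None)[0]
    print('tilt',np.degrees(np.arctan(np.hypot(c[0],c[1]))).round(2),'dir',np.degrees(np.arctan2(c[1],c[0])).round(1),'n',w.sum(),len(q),'z0',q[w,2].mean().round(4))
E
python3 -c "
from h import *
go(.39,.26,.015,45)
f=grab('wrist');q=blue(f,.4,.26);q=q[q[:,2]<.06];plane(q)
"
```

```text
t 13.9 tcp [0.3947 0.262  0.0171] yyaw 45.02 F [ 3.7 -4.2  9.2] open 0.0156 j1,j6 [ 29. -16.]
shift [ 0.002  -0.0048  0.002 ] turn 0.0003
tilt 0.31 dir 14.3 n 6444 20955 z0 0.008
```

Measured tilt is now 0.3°, so the dish is flat. I'll release and re-grip to drop the side strain, then lift.

Emit:
step_arm(targets=[[0.03, 0, 0, 0, 0], [0.03, 0, 0, 0, 0], [0.03, -0.0035, 0.0015, 0.002, 0], [0.02, -0.0035, 0.0015, 0.002, 0], [0.0, -0.0035, 0.0015, 0.002, 0], [0.0, -0.0035, 0.0015, 0.002, 0], [0.0, -0.0035, 0.0015, 0.002, 0]], grip_force=35)

```text
time_s: 14.82
tcp_pos: [0.3943, 0.2596, 0.0127]
ee_rot: [[-0.707, 0.707, 0.0], [0.707, 0.707, 0.0], [-0.0, 0.0, -1.0]]
wrist_force: [1.0, -0.1, -0.3]
opening: 0.0154
```

```bash
python3 -c "
from h import *
go(.635-.0455+.001,-.005-.036+.001,.15,45)
f=grab('wrist');q=blue(f,.4,.26);k=q[(q[:,2]<.025)&(q[:,2]>.0)];plane(q[q[:,2]<.06]);
for a in(0,): print('ext x',np.percentile(k[:,0],[.3,99.7]).round(4),'y',np.percentile(k[:,1],[.3,99.7]).round(4),rect(k[:,:2]))
"
```

```text
t 14.82 tcp [0.3943 0.2596 0.0127] yyaw 44.98 F [ 1.  -0.1 -0.3] open 0.0154 j1,j6 [ 28. -17.]
shift [-0.3507 -0.073  -0.1372] turn -0.0003
tilt 1.72 dir 58.0 n 6184 21476 z0 0.0083
ext x [0.3469 0.4531] y [0.2164 0.3332] (array([401.6, 268.4]), array([130.1, 109.7]), 89.9)
```

Emit:
step_arm(targets=[[0.0, 0, 0, -0.02, 0], [0.0, 0, 0, -0.06, 0], [0.0, -0.01, -0.002, -0.11, 0], [0.0, -0.05, -0.01, -0.145, 0], [0.0, -0.1, -0.02, -0.15, 0], [0.0, -0.155, -0.032, -0.15, 0], [0.0, -0.21, -0.043, -0.15, 0], [0.0, -0.265, -0.054, -0.15, 0], [0.0, -0.315, -0.064, -0.13, 0], [0.0, -0.342, -0.07, -0.09, 0], [0.0, -0.3507, -0.0716, -0.055, 0], [0.0, -0.3507, -0.0716, -0.05, 0]])

```text
time_s: 16.38
tcp_pos: [0.5879, -0.0394, 0.0593]
ee_rot: [[-0.706, 0.708, -0.009], [0.708, 0.706, 0.001], [0.007, -0.005, -1.0]]
wrist_force: [-0.7, -0.7, -3.4]
opening: 0.0156
```

```bash
cat >> h.py <<'E'
def edges(f):
    P,H,S,V=seg(f);x,y,z=P[...,0],P[...,1],P[...,2]
    r=(z<.028)&(z>.021)&(H<22)&(S>90)&(abs(x-.636)<.12)&(abs(y+.004)<.11);q=P[r]
    for a,b in((.54,.57),(.57,.60),(.60,.63),(.64,.67),(.67,.70),(.7,.73)):
        k=q[(q[:,0]>a)&(q[:,0]<b)]
        if len(k)>60: print('tray y @%.2f'%a,np.percentile(k[:,1],[1,99]).round(4))
    for a,b in((-.09,-.06),(-.06,-.03),(-.03,0),(0,.03),(.03,.06)):
        k=q[(q[:,1]>a)&(q[:,1]<b)]
        if len(k)>60: print('tray x @%.2f'%a,np.percentile(k[:,0],[1,99]).round(4))
    return P,H,S,V
E
python3 -c "
from h import *
go(.5917,-.039,.02,45)
f=grab('wrist');P,H,S,V=edges(f)
q=blue(f,.6,-.04);print('z',np.percentile(q[:,2],[1,50,99]).round(3));k=q[(q[:,2]<.075)&(q[:,2]>.04)]
print('blue x',np.percentile(k[:,0],[.3,1,99,99.7]).round(4),'y',np.percentile(k[:,1],[.3,1,99,99.7]).round(4),'z',np.percentile(k[:,2],[5,50,95]));plane(k)
green(f)
cv2.imwrite('pics/w8.png',f['pixels'])
"
```

```text
t 16.38 tcp [ 0.5879 -0.0394  0.0593] yyaw 44.9 F [-0.7 -0.7 -3.4] open 0.0156 j1,j6 [ -8. -53.]
shift [-0.0027  0.0032  0.0393] turn -0.0018
tray y @0.54 [-0.0922  0.089 ]
tray y @0.57 [0.0788 0.089 ]
tray y @0.60 [0.0788 0.0888]
tray y @0.64 [0.0788 0.0889]
tray y @0.67 [0.0787 0.0886]
tray y @0.70 [-0.0791  0.0884]
tray x @-0.09 [0.5306 0.7377]
tray x @-0.06 [0.5306 0.7312]
tray x @-0.03 [0.5306 0.739 ]
tray x @0.00 [0.5307 0.7394]
tray x @0.03 [0.5309 0.7393]
z [0.053 0.056 0.103]
blue x [0.5406 0.5409 0.6404 0.6451] y [-0.0822 -0.0812  0.0332  0.0338] z [0.05374233 0.05524732 0.06704482]
tilt 0.5 dir 176.6 n 18152 29499 z0 0.0547
green 18519 z [0.0129 0.0248 0.0624] (array([637.5,  54.3]), array([ 41.4, 186.1]), 89.7)
```

View pics/w8.png

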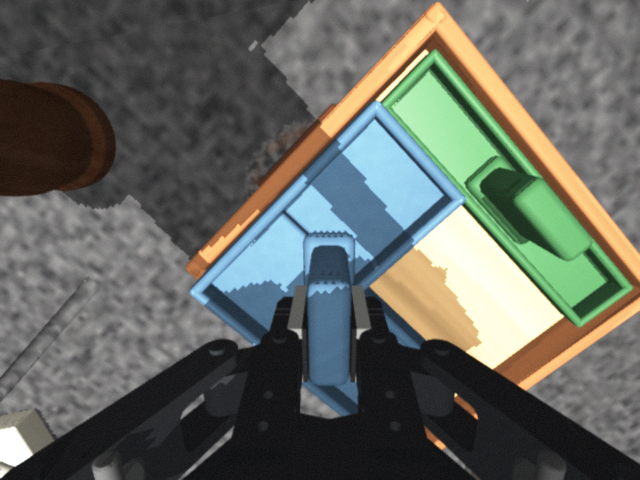

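Blue is held level over its corner; the mill at (50,135) is well clear. I need about +5.5 mm in x and -3 mm in y, partly settling lag. I'll lower most of the way and check.

Emit:
step_arm(targets=[[0.0, -0.0036, -0.0012, 0.0, 0], [0.0, -0.0036, -0.0012, 0.01, 0], [0.0, -0.0036, -0.0012, 0.016, 0], [0.0, -0.0036, -0.0012, 0.018, 0], [0.0, -0.0036, -0.0012, 0.018, 0]])

```text
time_s: 17.05
tcp_pos: [0.5929, -0.0424, 0.0447]
ee_rot: [[-0.707, 0.707, -0.0], [0.707, 0.707, 0.0], [0.0, -0.0, -1.0]]
wrist_force: [-0.1, -0.2, -3.8]
opening: 0.0158
```

```bash
python3 -c "
from h import *
go(.5934,-.0424,.0187,45)
f=grab('wrist');P,H,S,V=edges(f)
q=blue(f,.6,-.04);k=q[(q[:,2]<.06)&(q[:,2]>.02)]
print('blue x',np.percentile(k[:,0],[.3,1,99,99.7]).round(4),'y',np.percentile(k[:,1],[.3,1,99,99.7]).round(4),'z',np.percentile(k[:,2],[5,50,95]));plane(k)
"
```

```text
t 17.05 tcp [ 0.5929 -0.0424  0.0447] yyaw 44.99 F [-0.1 -0.2 -3.8] open 0.0158 j1,j6 [ -8. -53.]
shift [-0.0004  0.0003  0.026 ] turn -0.0002
tray y @0.54 [-0.0995  0.0889]
tray y @0.57 [0.0789 0.089 ]
tray y @0.60 [0.0786 0.0889]
tray y @0.64 [0.0787 0.0889]
tray y @0.67 [0.0786 0.0888]
tray y @0.70 [-0.0775  0.0796]
tray x @-0.09 [0.5307 0.7364]
tray x @-0.06 [0.5307 0.5405]
tray x @-0.03 [0.5306 0.7386]
tray x @0.00 [0.5308 0.7393]
tray x @0.03 [0.531  0.7394]
blue x [0.5457 0.546  0.6455 0.6502] y [-0.0853 -0.0842  0.0303  0.0309] z [0.03896282 0.04041482 0.05214707]
tilt 0.01 dir -146.2 n 18087 29429 z0 0.0399
```

Emit:
step_arm(targets=[[0.0, 0, 0, 0.008, 0], [0.0, 0, 0, 0.015, 0], [0.0, 0, 0, 0.02, 0], [0.0, 0, 0, 0.024, 0], [0.0, 0, 0, 0.026, 0], [0.0, 0, 0, 0.027, 0]])

```text
time_s: 17.85
tcp_pos: [0.5928, -0.0426, 0.0188]
ee_rot: [[-0.707, 0.707, -0.0], [0.707, 0.707, -0.0], [0.0, -0.0, -1.0]]
wrist_force: [-4.1, -0.6, 9.7]
opening: 0.0155
```

Emit:
step_arm(targets=[[0.02, 0, 0, -0.001, 0], [0.035, 0, 0, -0.001, 0], [0.035, 0, 0, -0.001, 0], [0.035, 0, 0, -0.02, 0], [0.035, 0, 0, -0.06, 0], [0.04, 0, 0, -0.11, 0], [0.04, 0, 0, -0.17, 0], [0.04, 0, 0, -0.2, 0], [0.04, 0, 0, -0.2, 0]])

```text
time_s: 18.98
tcp_pos: [0.5952, -0.0428, 0.2211]
ee_rot: [[-0.707, 0.707, 0.007], [0.707, 0.707, -0.001], [-0.006, 0.004, -1.0]]
wrist_force: [-0.7, -0.5, 0.4]
opening: 0.0402
```

```bash
cat >> h.py <<'E'
def dish(q,name,lo,hi):
    k=q[(q[:,2]>lo)&(q[:,2]<hi)]
    print(name,len(k),'x',np.percentile(k[:,0],[.5,99.5]).round(4),'y',np.percentile(k[:,1],[.5,99.5]).round(4),rect(k[:,:2]))
E
python3 -c "
from h import *
f=grab('wrist');P,H,S,V=edges(f)
q=blue(f,.6,-.04);plane(q[q[:,2]<.03]);dish(q,'blue',.021,.034)
g=(H>40)&(H<90)&(S>60)&(abs(P[...,0]-.637)<.12)&(abs(P[...,1])<.11);q=P[g];plane(q[q[:,2]<.03]);dish(q,'green',.021,.034)
f=grab('top');P,H,S,V=seg(f)
m=(S<60)&(V>120)&(abs(P[...,0]-.54)<.11)&(abs(P[...,1]+.34)<.11)&(P[...,2]<.08)&(P[...,2]>.012);q=P[m];print(len(q),rect(q[q[:,2]>.045][:,:2]))
go(.5375,-.341,.20,104)
"
```

```text
tray y @0.54 [-0.1009  0.089 ]
tray y @0.57 [-0.1008  0.0889]
tray y @0.60 [-0.1009  0.0889]
tray y @0.64 [-0.1012  0.0888]
tray y @0.67 [-0.101   0.0888]
tray y @0.70 [-0.1011  0.0885]
tray x @-0.09 [0.5302 0.7312]
tray x @-0.06 [0.5304 0.7392]
tray x @-0.03 [0.5301 0.7391]
tray x @0.00 [0.5303 0.7392]
tray x @0.03 [0.5305 0.7394]
tilt 0.12 dir 177.7 n 5989 8707 z0 0.0138
blue 2233 x [0.5462 0.6614] y [-0.0856  0.0302] (array([604. , -27.8]), array([116.3, 115.8]), 89.9)
tilt 0.15 dir 131.6 n 3026 5999 z0 0.0138
green 2568 x [0.5461 0.7218] y [0.0371 0.0747] (array([634.1,  56.1]), array([176.7,  38. ]), 0.0)
562 (array([ 537. , -342.1]), array([44.4, 18.5]), 16.1)
t 19.07 tcp [ 0.5925 -0.0425  0.2172] yyaw 44.98 F [-0.7 -1.  -0.1] open 0.04 j1,j6 [ -8. -53.]
shift [-0.1723 -0.2499  0.0172] turn -1.0301
```

Blue and green both measure flat (0.12° and 0.15°) and sit in their places. Next is the white dish (not the purple one).

Emit:
step_arm(targets=[[0.05, -0.008, -0.012, 0, -0.06], [0.05, -0.03, -0.043, 0, -0.2], [0.05, -0.06, -0.087, 0, -0.37], [0.05, -0.095, -0.138, 0, -0.54], [0.05, -0.127, -0.184, 0, -0.71], [0.05, -0.153, -0.222, 0, -0.87], [0.05, -0.168, -0.244, 0, -1.0], [0.05, -0.1723, -0.2499, 0, -1.047], [0.05, -0.1723, -0.2499, 0, -1.047]])

```text
time_s: 20.2
tcp_pos: [0.5367, -0.3411, 0.215]
ee_rot: [[-0.967, -0.256, -0.004], [-0.256, 0.967, 0.003], [0.003, 0.004, -1.0]]
wrist_force: [0.0, -0.2, -0.4]
opening: 0.05
```

```bash
python3 -c "
from h import *
f=grab('wrist');P,H,S,V=seg(f)
m=(S<70)&(V>110)&(abs(P[...,0]-.54)<.11)&(abs(P[...,1]+.34)<.11)&(P[...,2]<.08)&(P[...,2]>.012);q=P[m];b=q[(q[:,2]>.05)&(q[:,2]<.062)]
print(len(q),'bar',len(b),b.mean(0),rect(b[:,:2]));k=q[q[:,2]<.026];print(rect(k[:,:2]))
c=rect(b[:,:2])[0]/1000
go(c[0],c[1],.010,105)
cv2.imwrite('pics/w9.png',f['pixels'])
"
```

```text
3555 bar 777 [ 0.53560813 -0.3440699   0.05516056] (array([ 536.3, -343.6]), array([42.2, 15.3]), 14.2)
(array([ 541.4, -361.4]), array([118.4, 117.9]), 59.4)
t 20.25 tcp [ 0.5371 -0.3405  0.2155] yyaw 104.87 F [ 0.2  0.7 -0.4] open 0.0501 j1,j6 [ -36. -141.]
shift [ 0.001  -0.0035  0.2055] turn -0.0022
```

Emit:
step_arm(targets=[[0.05, 0.001, -0.002, 0.04, 0.008], [0.05, 0.001, -0.002, 0.1, 0.008], [0.05, 0.001, -0.002, 0.15, 0.008], [0.05, 0.001, -0.002, 0.185, 0.008], [0.05, 0.001, -0.002, 0.2, 0.008], [0.05, 0.001, -0.002, 0.2045, 0.008], [0.03, 0.001, -0.002, 0.2045, 0.008], [0.0, 0.001, -0.002, 0.2045, 0.008], [0.0, 0.001, -0.002, 0.2045, 0.008], [0.0, 0.001, -0.002, 0.2045, 0.008], [0.0, 0.001, -0.002, 0.2045, 0.008]], grip_force=35)

```text
time_s: 21.62
tcp_pos: [0.5387, -0.3438, 0.0151]
ee_rot: [[-0.968, -0.25, 0.003], [-0.25, 0.968, -0.001], [-0.002, -0.002, -1.0]]
wrist_force: [1.3, 1.5, 5.9]
opening: 0.015
```

```bash
python3 -c "
from h import *
go(.6785,-.012,.14,45)
"
```

```text
t 21.62 tcp [ 0.5387 -0.3438  0.0151] yyaw 104.49 F [1.3 1.5 5.9] open 0.015 j1,j6 [ -36. -141.]
shift [-0.2187  0.286  -0.1251] turn 1.0384
```

Emit:
step_arm(targets=[[0.0, 0, 0, -0.02, 0], [0.0, 0, 0, -0.06, 0], [0.0, -0.01, 0.013, -0.11, 0.08], [0.0, -0.035, 0.046, -0.14, 0.22], [0.0, -0.068, 0.089, -0.14, 0.38], [0.0, -0.104, 0.136, -0.14, 0.54], [0.0, -0.14, 0.183, -0.14, 0.7], [0.0, -0.175, 0.229, -0.14, 0.85], [0.0, -0.203, 0.265, -0.12, 0.97], [0.0, -0.216, 0.282, -0.09, 1.03], [0.0, -0.2187, 0.286, -0.075, 1.0384], [0.0, -0.2187, 0.286, -0.075, 1.0384]])

```text
time_s: 23.12
tcp_pos: [0.6759, -0.012, 0.0865]
ee_rot: [[-0.708, 0.706, -0.004], [0.706, 0.708, -0.0], [0.003, -0.003, -1.0]]
wrist_force: [0.7, -0.1, -2.3]
opening: 0.0157
```

```bash
cat > wh.py <<'E'
from h import *
import sys
zo=float(sys.argv[1])
go(.6785,-.012,.0187,45)
f=grab('wrist');P,H,S,V=edges(f)
m=(S<70)&(V>70)&(abs(P[...,0]-.67)<.12)&(abs(P[...,1]+.02)<.12);q=P[m]
plane(q[abs(q[:,2]-zo-.01)<.015]);dish(q,'white',zo+.013,zo+.026)
q=blue(f,.6,-.04);dish(q,'blue',.021,.034)
g=(H>40)&(H<90)&(S>60)&(abs(P[...,0]-.637)<.12)&(abs(P[...,1])<.11);dish(P[g],'green',.021,.034)
cv2.imwrite('pics/w10_%03d.png'%(zo*1000),f['pixels'])
E
python3 wh.py .077
```

```text
t 23.12 tcp [ 0.6759 -0.012   0.0865] yyaw 45.08 F [ 0.7 -0.1 -2.3] open 0.0157 j1,j6 [ -5. -50.]
shift [-0.002   0.002   0.0678] turn 0.0014
tray y @0.54 [-0.1008  0.0463]
tray y @0.57 [-0.1008  0.0889]
tray y @0.60 [-0.1008  0.0889]
tray y @0.64 [-0.1008  0.0888]
tray y @0.67 [-0.1001  0.0888]
tray y @0.70 [0.0487 0.0888]
tray x @-0.09 [0.5309 0.5409]
tray x @-0.06 [0.5307 0.5409]
tray x @-0.03 [0.5307 0.5409]
tray x @0.00 [0.5306 0.5411]
tray x @0.03 [0.5314 0.74  ]
tilt 0.41 dir 171.1 n 17580 29048 z0 0.0795
white 6987 x [0.6037 0.7205] y [-0.0642  0.0349] (array([662.2, -16.7]), array([117.5, 103.7]), 0.0)
blue 5299 x [0.5463 0.6622] y [-0.0856  0.0313] (array([604.3, -27.3]), array([117.7, 117. ]), 90.0)
green 6360 x [0.5466 0.7223] y [0.0376 0.0749] (array([634.4,  56.2]), array([177.5,  37.9]), 0.0)
```

White is held level, with yaw 0.0°, over its place. I'll correct by about a millimetre, lower to just above the rim, and check again.

Emit:
step_arm(targets=[[0.0, -0.0017, -0.0003, 0.005, 0], [0.0, -0.0017, -0.0003, 0.018, 0], [0.0, -0.0017, -0.0003, 0.03, 0], [0.0, -0.0017, -0.0003, 0.037, 0], [0.0, -0.0017, -0.0003, 0.039, 0], [0.0, -0.0017, -0.0003, 0.039, 0]])

```text
time_s: 23.92
tcp_pos: [0.6787, -0.0129, 0.0491]
ee_rot: [[-0.707, 0.707, -0.0], [0.707, 0.707, 0.0], [0.0, -0.0, -1.0]]
wrist_force: [-0.1, -0.0, -3.0]
opening: 0.0155
```

```bash
python3 wh.py .037
```

```text
t 23.93 tcp [ 0.6787 -0.0129  0.0491] yyaw 45.02 F [-0.1 -0.  -3. ] open 0.0155 j1,j6 [ -5. -50.]
shift [0.0008 0.0005 0.0304] turn 0.0003
tray y @0.54 [-0.1008  0.0274]
tray y @0.57 [-0.1012  0.0862]
tray y @0.60 [-0.1008  0.0889]
tray y @0.64 [-0.1007  0.0888]
tray y @0.67 [0.079  0.0888]
tray y @0.70 [0.0459 0.0888]
tray x @-0.09 [0.5309 0.541 ]
tray x @-0.06 [0.5308 0.5411]
tray x @-0.03 [0.5308 0.5411]
tray x @0.00 [0.5309 0.5414]
tray x @0.03 [0.7299 0.7402]
tilt 0.14 dir 175.6 n 17601 28912 z0 0.042
white 8570 x [0.6065 0.7235] y [-0.0672  0.0341] (array([665.3, -19.4]), array([107.5, 118.2]), 89.8)
blue 10558 x [0.5465 0.6623] y [-0.0855  0.0314] (array([604.3, -27.7]), array([118.5, 117.3]), 90.0)
green 8295 x [0.5534 0.7224] y [0.0375 0.0749] (array([636.4,  56.3]), array([173.9,  37.8]), 0.0)
```

View pics/w10_037.png

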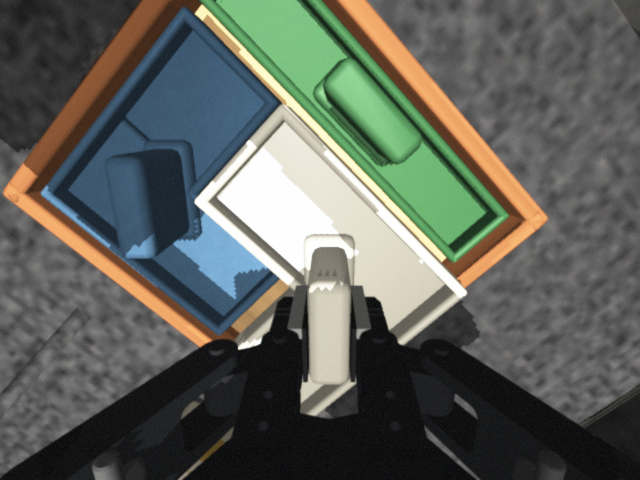

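The view shows white hovering between blue and green with about 3 mm to each side: left end 3 mm from blue, +y edge 3 mm from green, +x wall 3 mm. Lowering it now.

Emit:
step_arm(targets=[[0.0, -0.0006, -0.0006, 0.008, 0], [0.0, -0.0006, -0.0006, 0.015, 0], [0.0, -0.0006, -0.0006, 0.02, 0], [0.0, -0.0006, -0.0006, 0.024, 0], [0.0, -0.0006, -0.0006, 0.028, 0], [0.0, -0.0006, -0.0006, 0.03, 0], [0.0, -0.0006, -0.0006, 0.031, 0]])

```text
time_s: 24.85
tcp_pos: [0.6789, -0.0138, 0.021]
ee_rot: [[-0.707, 0.707, 0.001], [0.707, 0.707, -0.0], [-0.001, 0.001, -1.0]]
wrist_force: [-5.7, 0.3, 16.0]
opening: 0.0156
```

Emit:
step_arm(targets=[[0.0, -0.0006, -0.0006, -0.002, 0], [0.02, -0.0006, -0.0006, -0.002, 0], [0.035, -0.0006, -0.0006, -0.002, 0], [0.035, -0.0006, -0.0006, -0.002, 0], [0.035, -0.0006, -0.0006, -0.02, 0], [0.035, -0.0006, -0.0006, -0.06, 0], [0.04, -0.0006, -0.0006, -0.12, 0], [0.04, -0.0006, -0.0006, -0.18, 0], [0.04, -0.0006, -0.0006, -0.21, 0], [0.04, -0.0006, -0.0006, -0.21, 0]])

```text
time_s: 26.1
tcp_pos: [0.681, -0.0149, 0.2337]
ee_rot: [[-0.707, 0.707, 0.009], [0.707, 0.707, -0.001], [-0.007, 0.006, -1.0]]
wrist_force: [0.2, -1.6, -1.3]
opening: 0.0402
```

```bash
python3 wh.py .006; python3 -c "
from h import *
P,H,S,V=seg(load('wrist'))
b=lambda m:(m&(abs(P[...,0]-.635)<.1)&(abs(P[...,1]+.006)<.09))
for n,m in dict(white=(S<70)&(V>70),blue=(H>95)&(H<125)&(S>80),green=(H>40)&(H<90)&(S>60)).items():
  q=P[b(m)];print(n);plane(q[q[:,2]<.02])
f=grab('top');P=world(f)
for n,(u,v) in dict(mill=(334,287),jar=(257,285),tumbler=(220,192),mug=(370,193)).items():
    q=P[v-14:v+14,u-14:u+14].reshape(-1,3); q=q[q[:,2]>.03]
    if len(q): t=q[q[:,2]>np.nanpercentile(q[:,2],80)-.01]; print(n,t.mean(0).round(3),q.shape)
cv2.imwrite('pics/fin.png',np.hstack([cv2.resize(load('wrist')['pixels'],(480,360)),cv2.resize(f['pixels'][150:310,190:400],(315,360)[:2])]))
"
```

```text
t 26.1 tcp [ 0.681  -0.0149  0.2337] yyaw 45.02 F [ 0.2 -1.6 -1.3] open 0.0402 j1,j6 [ -5. -50.]
shift [ 0.0053 -0.001   0.215 ] turn 0.0003
tray y @0.54 [-0.1007  0.0892]
tray y @0.57 [-0.1008  0.0892]
tray y @0.60 [-0.1009  0.089 ]
tray y @0.64 [-0.1009  0.089 ]
tray y @0.67 [-0.1008  0.0889]
tray y @0.70 [-0.101   0.0889]
tray x @-0.09 [0.5307 0.739 ]
tray x @-0.06 [0.5305 0.7391]
tray x @-0.03 [0.5304 0.7391]
tray x @0.00 [0.5305 0.7392]
tray x @0.03 [0.5307 0.7393]
tilt 0.14 dir 165.7 n 7657 12653 z0 0.0138
white 2872 x [0.5614 0.7883] y [-0.087   0.0324] (array([670.2, -21.1]), array([137.2, 243.5]), 88.0)
blue 2574 x [0.5461 0.6615] y [-0.0854  0.0307] (array([603.9, -27.6]), array([116.2, 117.2]), 0.2)
green 2438 x [0.5457 0.7221] y [0.0377 0.075 ] (array([633.9,  56.4]), array([177.6,  37.6]), 0.1)
white
tilt 0.13 dir 155.0 n 7644 9307 z0 0.0138
blue
tilt 0.13 dir -171.2 n 5905 6317 z0 0.014
green
tilt 0.22 dir 130.2 n 2419 2692 z0 0.0139
mill [ 0.431 -0.094  0.156] (431, 3)
jar [0.317 0.008 0.813] (781, 3)
tumbler [0.687 0.22  0.093] (596, 3)
mug [ 0.705 -0.188  0.083] (683, 3)
```

View pics/fin.png

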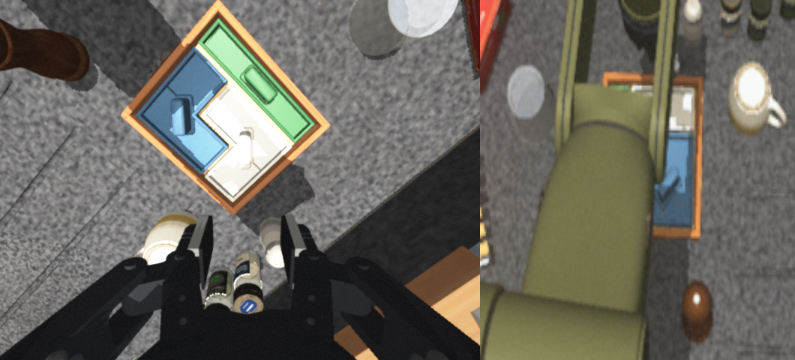

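```bash
python3 -c "
from h import *
a=cv2.imread('pics/scene0.png').astype(int);b=grab('scene')['pixels'].astype(int)
for n,(u0,u1,v0,v1) in dict(jar=(240,276,220,266),mill=(288,316,236,298)).items(): print(n,abs(a-b)[v0:v1,u0:u1].mean().round(1))
y=lambda i:(i[...,2]>180)&(i[...,0]<90)&(i[...,1]>150)
for i in(a,b): m=y(i);m[:, :235]=0;m[:,280:]=0;m[:215]=0;m[245:]=0;print(np.argwhere(m).mean(0).round(1),m.sum())
print(env.read_state()['time_s']); workorder.close_job()
"
```

```text
jar 8.0
mill 20.0
[227.7 256.7] 94
[225.8 257.1] 62
26.25
the job is handed in; nothing more can be done
```

All three dishes lie flat on the tray's floor, and I handed the job in at 26.3 s of the 72 s allowed. I straightened the green dish along the +y side first. Then I fitted the blue dish, pressing it flat on free worktop before carrying it over, and last the white one.

**Last checks that passed**
- **Flatness:** the wrist camera put all three dish floors at the same height (about 13.9 mm) with tilts of at most 0.22°. No dish rides on a rim or on another dish, and the gripper was clear above.
- **Gaps:** I measured about 3 mm or more between neighbouring dishes and to the tray walls just before lowering the last dish. I did not re-measure white's own extents after release, because that reading was mixed with other pale objects. The final picture shows it interlocked.
- **Bystanders:** the mill, tumbler and mug are within 1 mm of where they started.

**Checks that disagreed or were weak**
- **Fingertip height:** the fingertips were about 39 mm higher than the reported TCP and the stated geometry imply. My first green grasp closed on nothing, without contact. I then used the camera height instead.
- **Jam jar:** the arm hid it from the top camera at the end. In the scene picture its lid came out 0.4 px across and 1.9 px down from where it started, which I put down to a change in shadow on the lid.

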